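# Find a disc's high spot on a truing stand and brake it there

## Task

The round wooden disc on the truing stand sits off-centre. Turn it gently by its pegs to find its high spot, the place where its edge pushes the gauge needle furthest over, and stop it with that spot against the gauge's feeler; then push the wooden brake by its tab until its shoe bears on the drum, so that the disc can be marked there. Do not touch the gauge.

Things in the scene. Friction and masses are not known exactly. Their poses are not given: they have to be found in the camera images.
- stand: Fixed truing stand of two crossed brown timbers (335 x 100 x 14 mm along its x, 90 x 310 x 12 mm along its y), at some yaw on the table. Origin on the table under the vertical spindle; x points from the spindle to the gauge, y to the brake, z up. It carries the wheel (drum, disc, clamp with pegs), the gauge and the brake.
- spindle_top (a point): Top of the nut on the spindle, z 70 mm. Round the spindle, from below: aluminium drum (radius 70, z 20 to 37 mm); pale wooden disc (radius 95, z 37 to 51 mm), clamped with its centre 9 mm off the spindle in an unknown direction, so that its edge runs 86 to 104 mm out; flat steel clamp with four arms (top z 57 mm) and a centre boss (radius 20 mm) under the nut.
- wheel (a joint): Turn of drum, disc and pegs together, rad, counterclockwise positive seen from above, no stops. At 0 peg 1 stands 45 degrees counterclockwise from the stand's x. It says nothing of where the high spot is: that differs each time relative to the pegs. The bearing drags with 0.15 N m (2.5 N at a peg); the wheel stays where it is left.
- peg_1 (a point): Top of the first of four equal dark wooden pegs of 16 mm diameter, 90 degrees apart, 62 mm from the spindle, rising from the clamp arms (z 57 mm) to z 90 mm; each revolves freely on its own pin. Between neighbours 72 mm are clear, between a peg and the centre boss 34 mm.
- peg_2 (a point): Top of the second peg, 90 degrees counterclockwise from the first.
- peg_3 (a point): Top of the third peg.
- peg_4 (a point): Top of the fourth peg.
- gauge: Fixed feeler gauge at the stand's +x end. Origin at z 14 mm under its vertical pivot pin (114 mm along the stand's x, 36 mm along its y; top z 84 mm, its highest part). The lever's short arm ends in an upright steel feeler pin, 12 mm thick, which a light spring (about 1 N) holds on the disc's edge; the long arm is the needle over a white scale plate with black ticks. Not to be touched.
- needle (a joint): Angle of the gauge needle, rad; 0: along the stand's x. It grows (tip towards the stand's +y, the brake's side) as the disc's edge at the feeler stands further out. In one turn of the wheel it rises once and falls once, by about 0.55 rad in all, roughly as a cosine, and is highest at the high spot.
- needle_tip (a point): Tip of the needle, 98 mm from its pivot, at z 56 mm.
- brake (a joint): Travel of the brake towards the spindle (along the stand's -y), in m: starts between 0 and 0.006, its rubber-faced shoe bears on the drum at 0.025. It slides with about 3 N of friction and stays where it is left.
- brake_tab (a point): Middle of the top edge of the outer face of the brake's upright wooden tab (42 mm wide along the stand's x, 12 mm thick, top z 74 mm, free above z 36 mm). This face looks to the stand's +y and is pushed towards -y. At brake 0 it is 173 mm from the spindle; the timber below it (top z 12 mm) ends at 210 mm.

How it is judged (in metres and radians):
On the way:
1. the high spot stands at the feeler and the wheel is at rest, the brake still off (value of joint needle above 0.26 rad and velocity of joint wheel between -0.1 and 0.1 rad/s and value of joint brake below 0.015 m), for 0.2 s.
At the end, for the whole second after the job is handed in: the wheel is at rest with the disc's high spot at the feeler (needle above 0.26 rad, which is within about 16 degrees of wheel turn of its highest reading), and the brake is home on the drum (travel above 22.5 mm) (value of joint needle above 0.26 rad and velocity of joint wheel between -0.03 and 0.03 rad/s and value of joint brake above 0.0225 m); the robot touches nothing.
It fails at once if the robot touches the gauge (contact force between gauge and the fingers above 0.5 N or contact force between gauge and the arm above 0.5 N).
It fails at once if the wheel is spun fast (over 4 rad/s) (velocity of joint wheel above 4 rad/s or velocity of joint wheel below -4 rad/s).
It also fails if it takes over 67 s, if anything falls off the work surface, if the arm or the gripper's body presses on something with over 40 N, if the wrist force passes 120 N, or if a joint passes its speed limit or range.

## Robot

A 6-joint arm with a two-finger parallel gripper is mounted at the origin on a cart in front of the work surface, level with it; the furniture and walls round the work are solid. World frame = base frame: x ahead of the robot, y to its left, z up, the work surface at z = 0. Lengths are in m, angles in degrees, forces in N, time in s.
With the tool pointing down it reaches from about 0.4 to 0.825 m from the base axis. Payload 7 kg.
Tool frame: the origin (TCP) lies on the centre line of the jaws, within the pads' length; the fingertips stand 14 mm ahead of it and the grasp point (between the pads) lies 5 mm behind it; z points along the fingers, y is the line along which they close (so a half turn about z gives the same grasp; the last joint's range is limited). The gripper opens to 88 mm and grips with 3 to 60 N. Pads are 19 mm wide; open, the fingers measure 130 mm over their backs; the gripper's body (78 mm by 193 mm) begins 47 mm behind the grasp point.
Start: joints at [92.882, 20.546, 0.682, 0, -70.136, -16.507], TCP at [0.159, 0.656, 0.219] pointing down, gripper open.
Joint ranges: [-176.03, 176.03], [-82.01, 121.73], [-58.28, 71.71], [-173.87, 95.51], [-174.79, -0.11], [-173.66, 173.66]. Speed limits (degrees/s): [136.94, 136.94, 172.46, 180, 180, 180].

## Interface

Orientations are given as [roll, pitch, yaw] about the fixed x, y, z axes, in that order (R = Rz(yaw) Ry(pitch) Rx(roll)).
In Python, from plant import r gives the robot as it stands.
- The arm moves only by the tool send_rows, never from a script. Its argument "steps" is a list of rows, each an object with "dp": the shift along the tool's x, y, z in mm, a list of three; "roll": the turn about the tool's z in rad; "jaw": the opening in per cent of the stroke, from 0 (shut) to 100 (fully open). In form: [{"dp": [tx, ty, tz], "roll": roll, "jaw": jaw}, ...]. A call has 1 to 5 rows; each row is the pose to reach, as a shift and turn from the pose commanded when the call began, along the tool's axes at that moment; what a row does not reach only later rows make up. A row lasts 1/8 s, in which the tool goes at most 62.5 mm and 10.7 degrees, less where a joint would pass 70% of its speed; a pose out of reach is approached as far as the arm can. A call with a gripper value outside its range is refused whole. The fingers move at their own pace and stop on an object; "newtons" is the grip in N (left out, the last holds). Time passes only in rows, so rows that repeat a pose let the fingers close. It gives the time, the measured TCP pose, the force, the opening and the grip force at its end, in the units of the state.
- r.get_state(): the state, without advancing time (a new reading comes with each control period).
- r.capture(name): name is "side" or "top"; returns a dict with "image" (420x560x3 uint8, blue, green, red), "K" (3x3 intrinsics, pixels), "rvec" (rotation vector, rad) and "tvec" (3), from world to camera coordinates, as OpenCV has them. Camera axes: x right, y down, z forward; pixel columns grow to the right and rows downward; lengths in m; the calibration is good to about 2 mm. A picture is of the moment at which its call begins. There is no depth.
- r.close_job(): hands the job in; it is judged then, once.
The state is a dict: "time_s": time; "joints": joint angles; "qd": joint speeds; "joint_torque": joint torques, N m; "tcp_pos": TCP position; "eef_rot": TCP orientation; "contact_force": force on the tool from outside, world axes, zero at the start; "moment": the same for the moment, N m; "gripper_width": finger opening in m; "gripper_force": force on a finger pad.
Only numpy, scipy, OpenCV 4.12 (cv2) and the standard library are available. Lean on these libraries where they do the work, as an engineer would, in place of code of your own. Each camera call takes 0.05 s, during which the arm holds its last target. There are 200 camera calls.

## Working session

There is one attempt and no reset: what is moved stays moved. The work goes in short steps, Python scripts to look and compute and a tool call to move; the robot and the scene stay as the last step left them, time stands still between calls to the robot, and variables do not carry over. Pictures are saved under pics/ and viewed, at most 10 in all, crops included, and the job is handed in when it is done.

Besides the shell and the picture viewer there is one more tool, called as name([rows], argument=value, ...), one row to a line, values as JSON. send_rows: Moves the arm, as the interface text tells. Its arguments: {"type":"object","properties":{"steps":{"type":"array","items":{"type":"object","properties":{"dp":{"type":"array","items":{"type":"number"}},"roll":{"type":"number"},"jaw":{"type":"number"}}}},"newtons":{"type":"number"}},"required":["steps"]}

```bash
mkdir -p pics; ls
python3 - <<'E'
from plant import r
import cv2
for n in("top","side"):
    c=r.capture(n); cv2.imwrite(f"pics/{n}0.png",c["image"]); print(n,c["K"].tolist(),c["rvec"],c["tvec"])
print(r.get_state())
E
```

```text
pics
top [[398.1864934913749, 0.0, 285.06429805683615], [0.0, 398.1864934913749, 211.52753074829593], [0.0, 0.0, 1.0]] [ 2.19589452 -2.12365921  0.19676263] [-0.23830344  0.58161979  0.85420755]
side [[426.1252869735101, 0.0, 278.5132139535477], [0.0, 426.1252869735101, 209.3663490583086], [0.0, 0.0, 1.0]] [ 2.20450409 -0.45355076  0.2280738 ] [-0.61994519  0.09571551  0.85790776]
{'time_s': 0.1, 'joints': array([ 9.28809281e+01,  2.05883347e+01,  6.40023096e-01, -1.66101350e-02,
       -7.01343625e+01, -1.65068440e+01]), 'qd': array([ 0.06371848, -0.01374103,  0.13886611,  0.10747402, -0.03463183,
        0.03384928]), 'joint_torque': array([-9.26468019e-04, -5.84162450e+01,  2.93751365e+01,  7.01555058e+00,
        1.02144544e-02, -5.18152433e-05]), 'tcp_pos': array([0.158946  , 0.65557963, 0.21821618]), 'eef_rot': array([ 1.79916296e+02, -8.52037001e-03, -1.36315653e+01]), 'contact_force': array([-0.15541815,  0.57313123, -0.24585639]), 'moment': array([ 0.01139012,  0.02349701, -0.08680494]), 'gripper_force': 0.0, 'gripper_width': 0.08764411322246964}
```

View pics/top0.png

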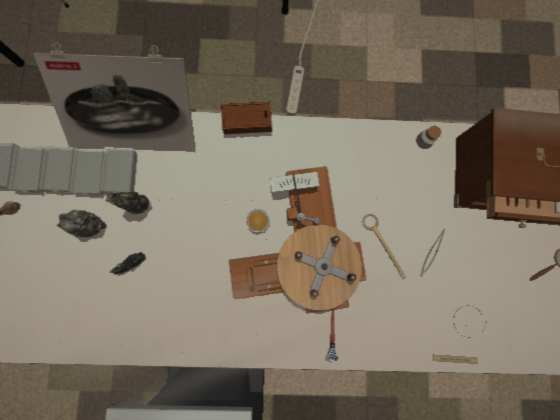

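View pics/side0.png

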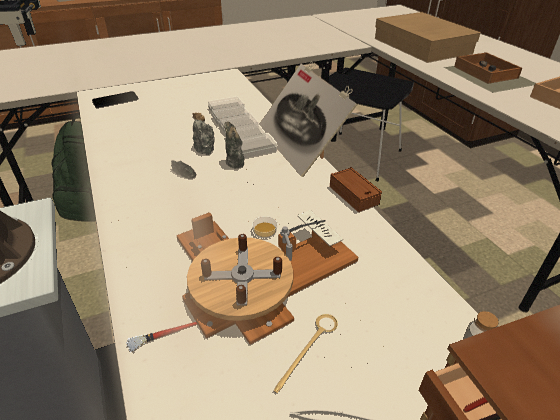

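The top view shows the spindle nut at about (324,267), pegs at (336,240), (351,278), (314,293) and (298,256), the gauge up-image at (300,205), and the brake to the left at (262,273). In the side view the brake tab is at (203,226) and the gauge pivot at (286,235).

```bash
cat > h.py <<'E'
import numpy as np, cv2
def ray(c,uv,z):
    R=cv2.Rodrigues(c["rvec"])[0]; t=np.ravel(c["tvec"])
    o=-R.T@t; d=R.T@np.linalg.inv(c["K"])@np.array([uv[0],uv[1],1.]); return o+d*(z-o[2])/d[2]
def proj(c,p):
    return cv2.projectPoints(np.atleast_2d(np.array(p,float)),c["rvec"],c["tvec"],c["K"],None)[0][:,0]
E
python3 - <<'E'
from plant import r
from h import *
c=r.capture("top"); s=r.capture("side")
print("spindle",ray(c,(324,267),.07), ray(s,(242,270),.07))
for p in [(336,240),(351,278),(314,293),(298,256)]: print(ray(c,p,.09))
print("tcp px",proj(c,[.159,.656,.219]),proj(s,[.159,.656,.219]))
a=c["image"][150:320,220:380]; b=s["image"][190:350,160:370]
cv2.imwrite("pics/c1.png",np.vstack([cv2.resize(a[:90],None,fx=4,fy=4,interpolation=2)[:, :640]]))
cv2.imwrite("pics/c2.png",cv2.resize(b,None,fx=3.7,fy=3.7,interpolation=2))
cv2.imwrite("pics/c1.png",cv2.resize(a,None,fx=3.5,fy=3.5,interpolation=2))
E
```

```text
spindle [ 0.467331  -0.3061991  0.07     ] [ 0.47094189 -0.31202184  0.07      ]
[ 0.52517221 -0.3284031   0.09      ]
[ 0.44580169 -0.36124785  0.09      ]
[ 0.41240777 -0.28336532  0.09      ]
[ 0.48847427 -0.24775985  0.09      ]
tcp px [[-262.34897008  440.79594153]] [[27.0189215  41.50862426]]
```

View pics/c1.png

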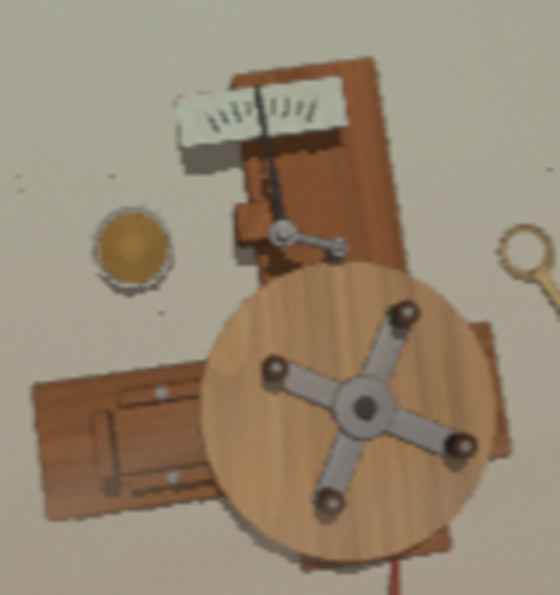

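View pics/c2.png

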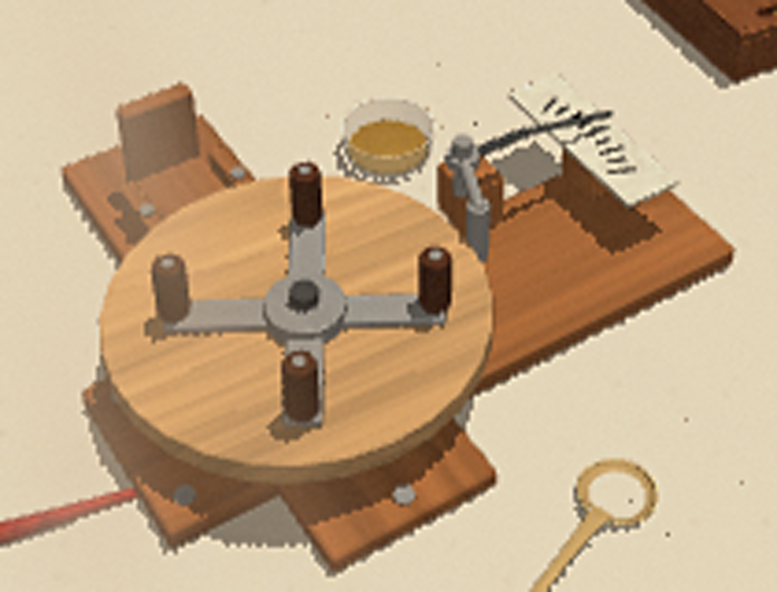

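The crops show the needle at about (258,88)→(284,233) px in the top crop, the disc circle centre near (348,411) against the nut at (365,407), so the high spot lies roughly towards image-left (the brake side). I'll fit these by colour.

```bash
cat >> h.py <<'E'
def disc(c,im=None):
    im=c["image"]; hsv=cv2.cvtColor(im,cv2.COLOR_BGR2HSV)
    return hsv
E
python3 - <<'E'
from plant import r
from h import *
c=r.capture("top"); s=r.capture("side")
f=lambda u,v:(220+(u+.5)/3.5-.5,150+(v+.5)/3.5-.5)
g=lambda u,v:(160+(u+.5)/3.7-.5,190+(v+.5)/3.7-.5)
pegs=np.array([ray(c,f(*p),.09) for p in[(405,313),(460,445),(331,500),(274,368)]])
print(pegs, "centre",pegs.mean(0), np.linalg.norm(pegs-pegs.mean(0),axis=1))
ps=np.array([ray(s,g(*p),.09) for p in[(434,254),(298,358),(169,260),(305,170)]])
print("side pegs",ps,ps.mean(0))
O=(pegs.mean(0)+ps.mean(0))/2
piv=ray(c,f(284,232),.084); piv2=ray(s,g(461,143),.084); print("pivot",piv,piv2)
tip=ray(c,f(258,88),.056); print("tip",tip,ray(s,g(608,116),.056))
tab=ray(s,g(151,94),.074); tabb=[ray(s,g(*q),.074) for q in[(120,104),(182,85)]]
print("tab top",tab,tabb)
d=(piv-pegs.mean(0))[:2]; print(np.linalg.norm(d), "yaw",np.degrees(np.arctan2(d[1],d[0])-np.arctan2(36,114)))
for e in [(375,58,411,285),(33,385,205,360),(46,520,222,497)]:
    a=ray(c,f(*e[:2]),.013);b=ray(c,f(*e[2:]),.013);print("edge",a,b,np.degrees(np.arctan2(*(a-b)[1::-1])))
dc=ray(c,f(348,411),.051);print("disc",dc,(dc-pegs.mean(0))*1000)
hsv=cv2.cvtColor(c["image"],cv2.COLOR_BGR2HSV)
for q in [(300,300),(420,380),(120,400),(350,520)]:
    u,v=map(int,f(*q)); print(hsv[v,u])
E
```

```text
[[ 0.52711696 -0.32699502  0.09      ]
 [ 0.4483426  -0.361384    0.09      ]
 [ 0.41344966 -0.28379546  0.09      ]
 [ 0.491033   -0.24754133  0.09      ]] centre [ 0.46998555 -0.30492895  0.09      ] [0.06124466 0.06046147 0.0603567  0.06112556]
side pegs [[ 0.52998102 -0.3278774   0.09      ]
 [ 0.45067552 -0.36304704  0.09      ]
 [ 0.41559408 -0.2834266   0.09      ]
 [ 0.49439052 -0.24927982  0.09      ]] [ 0.47266029 -0.30590771  0.09      ]
pivot [ 0.57535107 -0.25197186  0.084     ] [ 0.57653988 -0.25454036  0.084     ]
tip [ 0.67308548 -0.23470999  0.056     ] [ 0.67362892 -0.23611239  0.056     ]
tab top [ 0.44390421 -0.14193532  0.074     ] [array([ 0.42641646, -0.14372093,  0.074     ]), array([ 0.46143354, -0.14095948,  0.074     ])]
0.11792517227179292 yaw 9.15870002781575
edge [ 0.70793247 -0.3165927   0.013     ] [ 0.55248347 -0.34320202  0.013     ] 9.713584717989246
edge [ 0.47801064 -0.09458095  0.013     ] [ 0.49800223 -0.2069067   0.013     ] 100.09175621841507
edge [ 0.39154056 -0.10741356  0.013     ] [ 0.40945125 -0.22094787  0.013     ] 98.9648559295948
disc [ 0.46708123 -0.29777505  0.051     ] [ -2.90432579   7.1539077  -39.        ]
[ 15 117 153]
[ 15 117 142]
[ 12 152 111]
[ 16 104 147]
```

send_rows([
  {"dp":[450,411,0],"roll":1.7,"jaw":34},
  {"dp":[450,411,0],"roll":1.7,"jaw":34},
  {"dp":[450,411,0],"roll":1.7,"jaw":34},
  {"dp":[450,411,0],"roll":1.7,"jaw":34},
  {"dp":[450,411,0],"roll":1.7,"jaw":34},
], newtons=5)

```text
time_s: 0.92
tcp_pos: [0.3344, 0.3951, 0.2194]
eef_rot: [-180.0, 0.0, -67.7]
contact_force: [1.1, 1.0, -0.0]
gripper_width: 0.0429
gripper_force: 0.0
```

```bash
cat > h.py <<'E'
import numpy as np, cv2
from plant import r
def ray(c,uv,z):
    R=cv2.Rodrigues(c["rvec"])[0]; t=np.ravel(c["tvec"])
    o=-R.T@t; d=R.T@np.linalg.inv(c["K"])@np.array([uv[0],uv[1],1.]); return o+d*(z-o[2])/d[2]
def proj(c,p):
    return cv2.projectPoints(np.atleast_2d(np.array(p,float)),c["rvec"],c["tvec"],c["K"],None)[0][:,0]
O=np.array([.4713,-.3054]); YAW=9.5
def go(targets,p0=None):
    "dp/roll to world targets (x,y,z,yaw deg) from the present pose"
    s=r.get_state(); p=np.array(s["tcp_pos"]) if p0 is None else np.array(p0[:3]); y=s["eef_rot"][2] if p0 is None else p0[3]
    c,n=np.cos(np.radians(y)),np.sin(np.radians(y))
    print("t",round(s["time_s"],2),"at",p.round(4),"yaw",round(y,1),"F",s["contact_force"].round(1),"j",s["joints"].round(0))
    for T in targets:
        d=(np.array(T[:3])-p)*1000; dy=(T[3]-y+180)%360-180
        print("dp",np.round([d[0]*c+d[1]*n,d[0]*n-d[1]*c,-d[2]],0),"roll",round(-np.radians(dy),2))
E
python3 -c "
from h import *
go([(.5,.15,.22,-111),(.449,-.363,.2,-111)])"
```

```text
t 0.93 at [0.3344 0.3951 0.2194] yaw -67.7 F [ 1.1  1.  -0. ] j [ 72.   6. -19.   0. -65. -49.]
dp [290. -60.  -1.] roll 0.76
dp [745. 182.  19.] roll 0.76
```

send_rows([
  {"dp":[290,-60,0],"roll":0.76,"jaw":34},
  {"dp":[290,-60,0],"roll":0.76,"jaw":34},
  {"dp":[290,-60,0],"roll":0.76,"jaw":34},
  {"dp":[290,-60,0],"roll":0.76,"jaw":34},
  {"dp":[290,-60,0],"roll":0.76,"jaw":34},
])

```text
time_s: 1.55
tcp_pos: [0.5017, 0.1501, 0.2193]
eef_rot: [-180.0, 0.0, -111.1]
contact_force: [0.5, 1.0, 0.1]
gripper_width: 0.0299
gripper_force: 0.0
```

```bash
python3 -c "
from h import *
go([(.449,-.363,.16,-111)])"
```

```text
t 1.55 at [0.5017 0.1501 0.2193] yaw -111.1 F [0.5 1.  0.1] j [ 38.   6. -18.   0. -66. -59.]
dp [ 498. -136.   59.] roll -0.0
```

send_rows([
  {"dp":[498,-136,59],"roll":0,"jaw":34},
  {"dp":[498,-136,59],"roll":0,"jaw":34},
  {"dp":[498,-136,59],"roll":0,"jaw":34},
  {"dp":[498,-136,59],"roll":0,"jaw":34},
  {"dp":[498,-136,59],"roll":0,"jaw":34},
])

```text
time_s: 2.17
tcp_pos: [0.47, -0.1586, 0.1838]
eef_rot: [-179.9, 0.0, -110.9]
contact_force: [1.1, -0.1, 0.4]
gripper_width: 0.0294
gripper_force: 0.0
```

```bash
python3 -c "
from h import *
go([(.449,-.363,.16,-111)])"
```

```text
t 2.17 at [ 0.47   -0.1586  0.1838] yaw -110.9 F [ 1.1 -0.1  0.4] j [  4.   5. -24.   0. -60. -25.]
dp [199. -53.  24.] roll 0.0
```

send_rows([
  {"dp":[198,-53,24],"roll":0,"jaw":34},
  {"dp":[198,-53,24],"roll":0,"jaw":34},
  {"dp":[198,-53,24],"roll":0,"jaw":34},
  {"dp":[198,-53,24],"roll":0,"jaw":34},
  {"dp":[198,-53,24],"roll":0,"jaw":34},
])

```text
time_s: 2.8
tcp_pos: [0.4487, -0.3615, 0.159]
eef_rot: [179.9, 0.0, -111.0]
contact_force: [-0.3, 0.3, 0.1]
gripper_width: 0.0298
gripper_force: 0.0
```

Run:
```python
from h import *
go([(.4491,-.3633,.079,-111)])
s=r.capture("side"); t=r.capture("top")
a=cv2.resize(s["image"][170:350,150:350],None,fx=2.6,fy=2.6,interpolation=2)
b=cv2.resize(t["image"][180:320,230:370],None,fx=2,fy=2,interpolation=2)
v=np.zeros((max(a.shape[0],b.shape[0]),a.shape[1]+b.shape[1],3),np.uint8);v[:a.shape[0],:a.shape[1]]=a;v[:b.shape[0],a.shape[1]:]=b
cv2.imwrite("pics/a1.png",v)
```

```text
t 2.8 at [ 0.4487 -0.3615  0.159 ] yaw -111.0 F [-0.3  0.3  0.1] j [-19.  14. -17.  -0. -59.  -2.]
dp [ 1. -1. 80.] roll -0.0
```

View pics/a1.png

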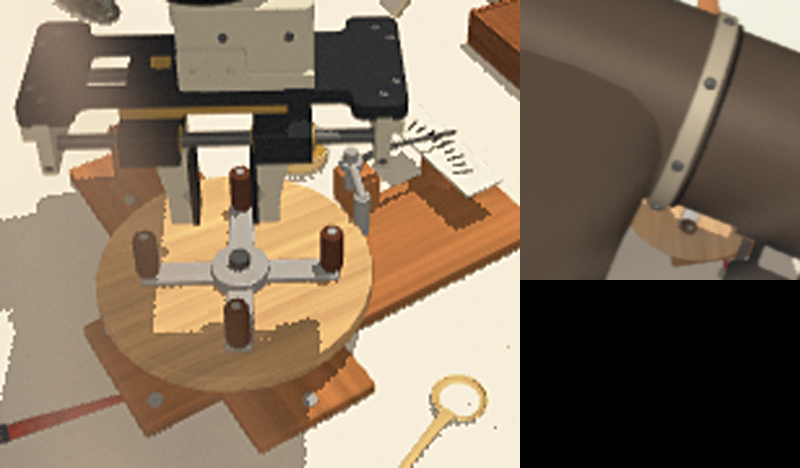

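The side view shows the open fingers above the near peg (peg at about (237,310) in the crop, finger gap centre about 227 at tip height); the top view is covered by the arm. I'll check the vertical drift before descending.

Run:
```python
from h import *
s=r.capture("side")
P=proj(s,[(.4487,-.3615,.145),(.4487,-.3615,.09),(.4491,-.3633,.09)]); print((P-[150,170])*2.6)
hsv=cv2.cvtColor(s["image"],cv2.COLOR_BGR2HSV)
```

```text
[[225.75941207 238.81492234]
 [230.59594907 301.8188552 ]
 [232.17575016 303.67177307]]
```

send_rows([
  {"dp":[2,-3,25],"roll":0,"jaw":34},
  {"dp":[2,-3,45],"roll":0,"jaw":34},
  {"dp":[2,-3,60],"roll":0,"jaw":34},
  {"dp":[2,-3,72],"roll":0,"jaw":34},
  {"dp":[2,-3,80],"roll":0,"jaw":34},
])

```text
time_s: 3.58
tcp_pos: [0.4516, -0.3632, 0.0792]
eef_rot: [-180.0, -0.0, -110.8]
contact_force: [-0.6, 0.2, -0.0]
gripper_width: 0.0297
gripper_force: 0.0
```

send_rows([
  {"dp":[0,0,0],"roll":0,"jaw":15},
  {"dp":[0,0,0],"roll":0,"jaw":15},
  {"dp":[0,0,0],"roll":0,"jaw":15},
  {"dp":[0,0,0],"roll":0,"jaw":15},
], newtons=3)

```text
time_s: 4.08
tcp_pos: [0.4509, -0.3634, 0.0798]
eef_rot: [180.0, 0.0, -110.9]
contact_force: [-2.5, 0.1, 1.2]
gripper_width: 0.0155
gripper_force: 3.0
```

Run:
```python
from h import *
go([(O[0]+.062*np.cos(a),O[1]+.062*np.sin(a),.079,np.degrees(a)) for a in np.radians([-111,-121,-131,-141,-151])])
s=r.capture("side")
cv2.imwrite("pics/a2.png",cv2.resize(s["image"][170:350,150:360],None,fx=2.6,fy=2.6,interpolation=2))
```

```text
t 4.08 at [ 0.4509 -0.3634  0.0798] yaw -110.9 F [-2.5  0.1  1.2] j [-20.  19. -22.  -0. -49.  -1.]
dp [1. 2. 1.] roll 0.0
dp [-0. 13.  1.] roll 0.18
dp [-3. 23.  1.] roll 0.35
dp [-8. 33.  1.] roll 0.53
dp [-14.  42.   1.] roll 0.7
```

View pics/a2.png

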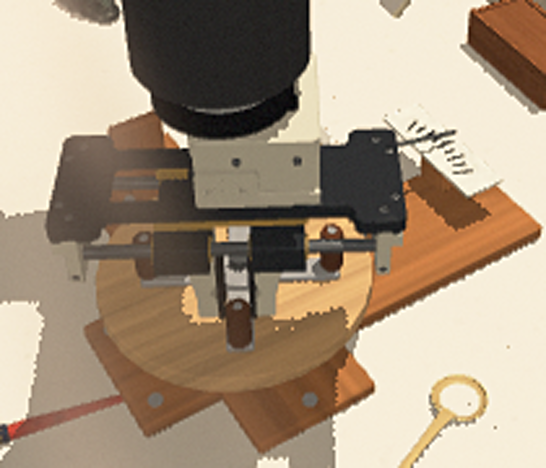

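The side view shows the fingers holding the near peg at (237,320), needle readable at (440,135). I turn it clockwise along the arc.

send_rows([
  {"dp":[-0.4,7.5,0],"roll":0.122,"jaw":15},
  {"dp":[-2.4,17,0],"roll":0.279,"jaw":15},
  {"dp":[-6,26.5,0],"roll":0.44,"jaw":15},
  {"dp":[-11,35,0],"roll":0.61,"jaw":15},
  {"dp":[-15.5,41,0],"roll":0.72,"jaw":15},
])

```text
time_s: 4.75
tcp_pos: [0.4196, -0.3351, 0.0801]
eef_rot: [-179.9, 0.1, -152.4]
contact_force: [1.4, -4.7, -3.3]
gripper_width: 0.0155
gripper_force: 3.0
```

```bash
cat >> h.py <<'E'
O=np.array([.4727,-.3054])
def peg():
    s=r.get_state(); d=s["tcp_pos"][:2]-O; print("t",round(s["time_s"],2),"peg deg",np.degrees(np.arctan2(d[1],d[0])).round(1),"R",np.hypot(*d).round(4),"yaw",s["eef_rot"][2].round(1),"w",s["gripper_width"].round(4),"F",s["contact_force"].round(1),"j6",s["joints"][5].round(0))
E
python3 - <<'E'
from h import *
peg()
s=r.capture("side")
cv2.imwrite("pics/a3.png",np.hstack([cv2.resize(s["image"][170:350,150:360],None,fx=2.2,fy=2.2,interpolation=2),cv2.resize(s["image"][200:265,270:350],None,fx=4,fy=6.092,interpolation=2)]))
E
```

```text
Traceback (most recent call last):
  File "h.py", line 19, in peg
    s=r.get_state(); d=s["tcp_pos"][:2]-O; print("t",round(s["time_s"],2),"peg deg",np.degrees(np.arctan2(d[1],d[0])).round(1),"R",np.hypot(*d).round(4),"yaw",s["eef_rot"][2].round(1),"w",s["gripper_width"].round(4),"F",s["contact_force"].round(1),"j6",s["joints"][5].round(0))
                                                                                                                                                                                            ^^^^^^^^^^^^^^^^^^^^^^^^
AttributeError: 'float' object has no attribute 'round'
```

```bash
sed -i 's/s\["gripper_width"\].round(4)/s["gripper_width"]/' h.py
cat >> h.py <<'E'
def needle():
    "needle angle (deg from stand x) from the side view: dark line beyond the pivot, fitted on plane z .056"
    s=r.capture("side"); piv=np.array([.5765,-.2537])
    g=s["image"].astype(int).max(2); best=[]
    for a in np.arange(-20,21,.5):
        w=np.radians(a+YAW); k=np.arange(.062,.097,.0015)
        q=proj(s,[(piv[0]+l*np.cos(w),piv[1]+l*np.sin(w),.056) for l in k])
        v=cv2.remap(s["image"].max(2),q[:,0].astype(np.float32)[None],q[:,1].astype(np.float32)[None],1)
        best.append((v.mean(),a))
    best.sort(); print("needle deg",best[:4]); return s
E
python3 - <<'E'
from h import *
peg(); s=needle()
cv2.imwrite("pics/a3.png",np.hstack([cv2.resize(s["image"][170:350,150:360],None,fx=2.2,fy=2.2,interpolation=2),cv2.resize(s["image"][200:265,270:350],None,fx=4,fy=6.092,interpolation=2)]))
E
```

```text
t 4.75 peg deg -150.8 R 0.0608 yaw -152.4 w 0.01549787996503919 F [ 1.4 -4.7 -3.3] j6 -45.0
needle deg [(np.float64(150.29166666666666), np.float64(19.0)), (np.float64(150.70833333333334), np.float64(18.5)), (np.float64(160.625), np.float64(18.0)), (np.float64(160.95833333333334), np.float64(14.0))]
```

View pics/a3.png

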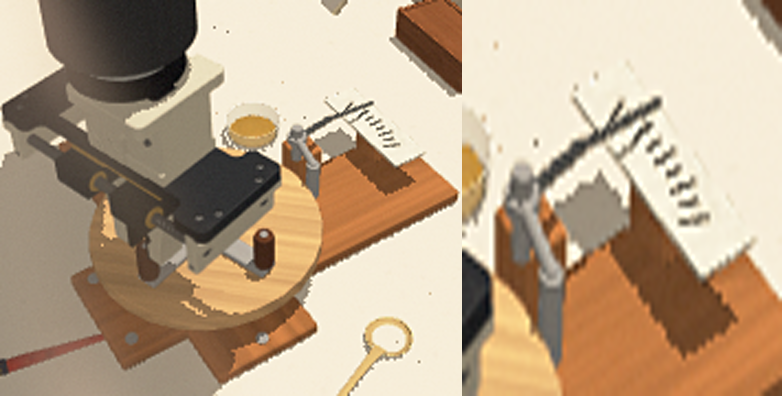

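The needle now points to about (319,217) in the full side image: it has swung towards the brake side (+y), so the direction is right.

```bash
cat >> h.py <<'E'
def needle():
    s=r.capture("side"); piv=np.array([.5765,-.2537]); m=s["image"].max(2)
    best=[]
    for a in np.arange(-24,24.1,.5):
        w=np.radians(a+YAW); k=np.linspace(.035,.096,60)
        q=proj(s,np.c_[piv[0]+k*np.cos(w),piv[1]+k*np.sin(w),np.full(60,.056)]).astype(np.float32)
        v=cv2.remap(m,q[:,:1],q[:,1:],1); best.append((float((v<85).mean()),float(a)))
    best.sort(reverse=True); t=[b for b in best if b[0]>.8*best[0][0]]
    print("needle deg",round(np.average([b[1] for b in t],weights=[b[0] for b in t]),1),best[:5]); return s
E
python3 - <<'E'
from h import *
s=needle(); t=ray(s,(319,216.6),.056)[:2]-[.5765,-.2537]; print(t,np.degrees(np.arctan2(t[1],t[0]))-YAW)
E
```

```text
needle deg 20.9 [(0.18333333333333332, 23.5), (0.16666666666666666, 24.0), (0.15, 18.0), (0.15, 17.0), (0.13333333333333333, 23.0)]
[0.0943929  0.03401517] 10.316995996319402
```

send_rows([
  {"dp":[-0.4,7.5,0],"roll":0.122,"jaw":15},
  {"dp":[-2.4,17,0],"roll":0.279,"jaw":15},
  {"dp":[-6,26.5,0],"roll":0.44,"jaw":15},
  {"dp":[-11,35,0],"roll":0.61,"jaw":15},
  {"dp":[-15.5,41,0],"roll":0.72,"jaw":15},
])

```text
time_s: 5.48
tcp_pos: [0.4146, -0.2915, 0.0801]
eef_rot: [-180.0, 0.1, 166.6]
contact_force: [1.1, -4.5, -2.6]
gripper_width: 0.015
gripper_force: 3.0
```

```bash
python3 -c "
from h import *
peg(); needle()"
```

```text
t 5.47 peg deg 166.5 R 0.0598 yaw 166.6 w 0.015016640501673017 F [ 1.1 -4.5 -2.6] j6 -91.0
needle deg 15.5 [(0.1, 13.5), (0.1, 13.0), (0.08333333333333333, 18.5), (0.08333333333333333, 18.0), (0.06666666666666667, 19.5)]
```

Run:
```python
from h import *
s=r.capture("side"); im=s["image"]
for a in (0,10,14,16,18):
    w=np.radians(a+YAW); print(a,proj(s,(.5765+.098*np.cos(w),-.2537+.098*np.sin(w),.056)))
cv2.imwrite("pics/a4.png",cv2.resize(im[205:250,280:340],None,fx=12,fy=12,interpolation=0))
```

```text
0 [[324.0835715  221.45658522]]
10 [[318.42513009 217.21287239]]
14 [[315.91248177 215.70988216]]
16 [[314.60853943 215.00242361]]
18 [[313.27480259 214.32501598]]
```

View pics/a4.png

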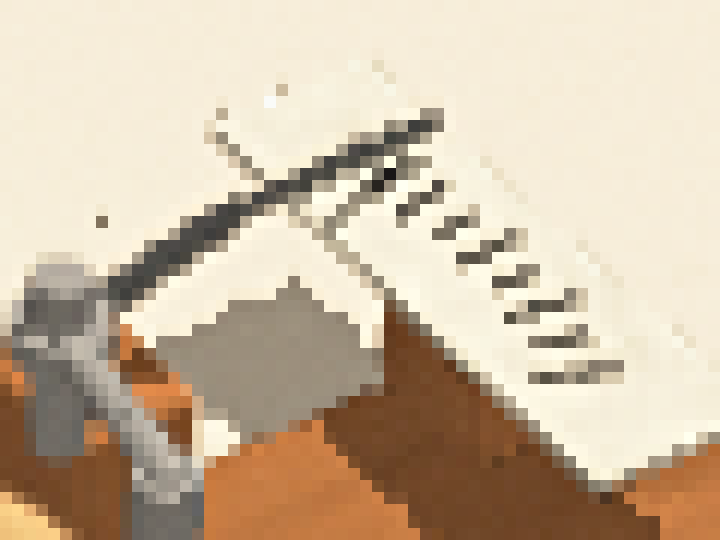

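The zoom shows the needle tip at about (316.2,214.3) full-image, i.e. ≈14.6–15° against the expected peak of about 15.6°: close to the top. I'll turn past it and use symmetry to centre it.

```bash
cat >> h.py <<'E'
def needle(n=1):
    s=r.capture("side"); piv=np.array([.5765,-.2537]); m=255-cv2.GaussianBlur(s["image"].max(2),(0,0),.6)
    A=np.arange(-22,24,.5); D=[]
    for a in A:
        w=np.radians(a+YAW); k=np.linspace(.092,.101,12)
        q=proj(s,np.c_[piv[0]+k*np.cos(w),piv[1]+k*np.sin(w),np.full(12,.056)]).astype(np.float32)
        D.append(cv2.remap(m,q[:,:1],q[:,1:],1).mean())
    D=np.array(D); i=D.argmax(); j=slice(max(0,i-5),i+6); w=np.clip(D[j]-D.max()*.4,0,None)
    print("needle deg",round(float((A[j]*w).sum()/w.sum()),2),"peak",D.max().round(0),"median",np.median(D).round(0)); return s
E
python3 -c "
from h import *
peg(); needle(); needle()"
```

```text
t 5.58 peg deg 165.9 R 0.0599 yaw 166.7 w 0.014999834058376493 F [2.5 1.6 1. ] j6 -90.0
needle deg 16.2 peak 127.0 median 11.0
needle deg 16.2 peak 127.0 median 11.0
```

send_rows([
  {"dp":[-0.4,6.5,0],"roll":0.105,"jaw":15},
  {"dp":[-1.5,13.5,0],"roll":0.22,"jaw":15},
  {"dp":[-3.7,21.2,0],"roll":0.35,"jaw":15},
  {"dp":[-3.7,21.2,0],"roll":0.35,"jaw":15},
])

```text
time_s: 6.18
tcp_pos: [0.4224, -0.2714, 0.0799]
eef_rot: [180.0, 0.1, 146.8]
contact_force: [1.7, 1.3, 2.2]
gripper_width: 0.0152
gripper_force: 3.0
```

```bash
python3 -c "
from h import *
peg(); needle(); needle()"
```

```text
t 6.17 peg deg 145.9 R 0.0607 yaw 146.8 w 0.015221578022465576 F [1.7 1.3 2.2] j6 -113.0
needle deg 15.47 peak 131.0 median 10.0
needle deg 15.48 peak 130.0 median 10.0
```

send_rows([
  {"dp":[-0.4,6.5,0],"roll":0.105,"jaw":15},
  {"dp":[-1.5,13.5,0],"roll":0.22,"jaw":15},
  {"dp":[-3.7,21.2,0],"roll":0.35,"jaw":15},
  {"dp":[-3.7,21.2,0],"roll":0.35,"jaw":15},
])

```text
time_s: 6.78
tcp_pos: [0.4366, -0.2557, 0.0797]
eef_rot: [180.0, 0.0, 126.7]
contact_force: [0.2, 0.6, 2.9]
gripper_width: 0.015
gripper_force: 3.0
```

```bash
python3 -c "
from h import *
peg(); needle(); needle()"
```

```text
t 6.78 peg deg 126.0 R 0.0614 yaw 126.7 w 0.015042458631039774 F [0.2 0.6 2.9] j6 -135.0
needle deg 12.95 peak 125.0 median 10.0
needle deg 12.94 peak 125.0 median 10.0
```

Needle readings of 16.2°, 15.5° and 12.9° at wheel turns of 83°, 103° and 123° fit a cosine with its peak at about 85.5° (peg at ≈163.5°), so I turn back 37.5°.

send_rows([
  {"dp":[-0.9,-10.7,0],"roll":-0.175,"jaw":15},
  {"dp":[-3.7,-21,0],"roll":-0.349,"jaw":15},
  {"dp":[-8.2,-30.8,0],"roll":-0.524,"jaw":15},
  {"dp":[-12.7,-37.4,0],"roll":-0.654,"jaw":15},
  {"dp":[-12.7,-37.4,0],"roll":-0.654,"jaw":15},
])

```text
time_s: 7.5
tcp_pos: [0.413, -0.2884, 0.0795]
eef_rot: [-180.0, -0.1, 164.0]
contact_force: [-1.6, -3.4, 2.7]
gripper_width: 0.0155
gripper_force: 3.0
```

```bash
python3 -c "
from h import *
peg(); needle(); peg(); go([(.45,-.06,.2,0)])"
```

```text
t 7.5 peg deg 164.1 R 0.062 yaw 164.0 w 0.015499495881346317 F [-1.6 -3.4  2.7] j6 -93.0
needle deg 16.36 peak 132.0 median 10.0
t 7.55 peg deg 164.0 R 0.062 yaw 163.9 w 0.015441932802456669 F [-2.4 -3.2  1.7] j6 -94.0
t 7.55 at [ 0.4131 -0.2883  0.0795] yaw 163.9 F [-2.4 -3.2  1.7] j [-13.  13. -31.   0. -46. -94.]
dp [  28.  230. -121.] roll 2.86
```

At the peak (16.4°, the highest reading). Hold, release, rise.

send_rows([
  {"dp":[0,0,0],"roll":0,"jaw":15},
  {"dp":[0,0,0],"roll":0,"jaw":15},
  {"dp":[0,0,0],"roll":0,"jaw":36},
  {"dp":[0,0,0],"roll":0,"jaw":36},
  {"dp":[0,0,0],"roll":0,"jaw":36},
])

```text
time_s: 8.18
tcp_pos: [0.4141, -0.2877, 0.0795]
eef_rot: [180.0, 0.0, 164.0]
contact_force: [0.3, -0.2, 0.3]
gripper_width: 0.0312
gripper_force: 0.0
```

send_rows([
  {"dp":[0,0,-20],"roll":0,"jaw":36},
  {"dp":[0,0,-60],"roll":0,"jaw":36},
  {"dp":[0,0,-100],"roll":0,"jaw":36},
])

```text
time_s: 8.55
tcp_pos: [0.4138, -0.2877, 0.1805]
eef_rot: [180.0, -0.0, 164.0]
contact_force: [1.3, -0.4, -0.8]
gripper_width: 0.0316
gripper_force: 0.0
```

```bash
python3 -c "
from h import *
needle(); go([(.4389,-.1033,.17,-80.5)])"
```

```text
needle deg 16.37 peak 134.0 median 12.0
t 8.6 at [ 0.4164 -0.2892  0.1862] yaw 164.0 F [ 1.6 -1.5  5.5] j [-12.   6. -23.   0. -60. -94.]
dp [ 29. 185.  16.] roll -2.02
```

send_rows([
  {"dp":[29,185,5],"roll":-2.02,"jaw":0},
  {"dp":[29,185,5],"roll":-2.02,"jaw":0},
  {"dp":[29,185,5],"roll":-2.02,"jaw":0},
  {"dp":[29,185,5],"roll":-2.02,"jaw":0},
  {"dp":[29,185,5],"roll":-2.02,"jaw":0},
])

```text
time_s: 9.22
tcp_pos: [0.4374, -0.1007, 0.1745]
eef_rot: [-180.0, 0.0, -141.8]
contact_force: [-0.2, -0.6, -0.5]
gripper_width: 0.0004
gripper_force: 0.0
```

```bash
python3 -c "
from h import *
go([(.4389,-.1033,.17,-80.5)])"
```

```text
t 9.22 at [ 0.4374 -0.1007  0.1745] yaw -141.8 F [-0.2 -0.6 -0.5] j [ 12.   1. -30.  -0. -59. -64.]
dp [ 0. -3.  5.] roll -1.07
```

send_rows([
  {"dp":[0,-3,5],"roll":-1.07,"jaw":0},
  {"dp":[0,-3,5],"roll":-1.07,"jaw":0},
  {"dp":[0,-3,5],"roll":-1.07,"jaw":0},
  {"dp":[0,-3,5],"roll":-1.07,"jaw":0},
  {"dp":[0,-3,5],"roll":-1.07,"jaw":0},
])

```text
time_s: 9.85
tcp_pos: [0.4389, -0.1044, 0.1694]
eef_rot: [-180.0, 0.0, -88.2]
contact_force: [0.2, -0.0, -0.7]
gripper_width: 0.0006
gripper_force: 0.0
```

send_rows([
  {"dp":[0,0,0],"roll":-0.14,"jaw":0},
  {"dp":[0,0,0],"roll":-0.14,"jaw":0},
])

```text
time_s: 10.1
tcp_pos: [0.439, -0.1044, 0.1694]
eef_rot: [-180.0, 0.0, -80.6]
contact_force: [0.2, -0.2, 0.9]
gripper_width: 0.0004
gripper_force: 0.0
```

Run:
```python
from h import *
go([(.4389,-.1033,.059,-80.5)]); s=needle(); t=r.capture("top")
a=cv2.resize(s["image"][150:350,140:340],None,fx=2.2,fy=2.2,interpolation=2)
b=cv2.resize(t["image"][170:330,210:370],None,fx=2.2,fy=2.75,interpolation=2)
cv2.imwrite("pics/a5.png",np.hstack([a,b]))
```

```text
t 10.1 at [ 0.439  -0.1044  0.1694] yaw -80.6 F [ 0.2 -0.2  0.9] j [ 12.   1. -31.  -0. -58.  -2.]
dp [ -1.  -0. 110.] roll -0.0
needle deg 16.36 peak 142.0 median 20.0
```

View pics/a5.png

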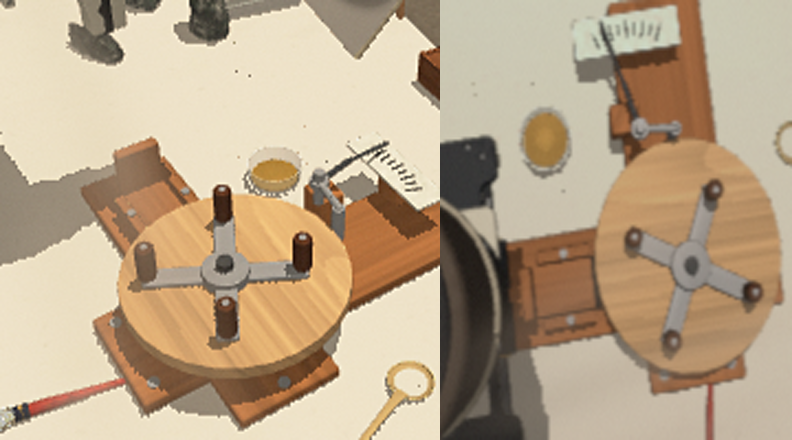

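The view shows the needle steady up near the brake-side end and the brake tab clear at (137,155) in the crop; the gripper isn't where I expected in the side crop, so I check its projection.

Run:
```python
from h import *
s=r.capture("side"); t=r.capture("top")
P=[(.439,-.104,.155),(.439,-.104,.059),(.4446,-.1377,.074)]
print(proj(s,P).round(), ((proj(s,P)-[140,150])*2.2).round()); print(proj(t,P).round())
u,v=proj(s,P)[0].astype(int); print(s["image"][v-30:v+10:5,u-30:u+31:6].max(2))
print(np.ravel(-cv2.Rodrigues(s["rvec"])[0].T@s["tvec"]))
```

```text
[[188. 172.]
 [194. 211.]
 [200. 214.]] [[106.  48.]
 [119. 133.]
 [132. 140.]]
[[225. 278.]
 [230. 277.]
 [246. 275.]]
[[143 238 211  59 139 120 129  71  93  69 237]
 [233 233 235 142 132  30 131  73 205  60 238]
 [232 234 233 122 134  41 133  82  76 141 238]
 [232 232 235 221 137  49 131 247 246 238 238]
 [233 234 240 210 141  52 124 239 238 238 241]
 [235 234 239 102 102  88 237 238 238 237 238]
 [234 234 169 115  99  84 150 238 237 237 237]
 [235 234 234 238 119 115  71 237 237 238 238]]
[ 0.32147426 -0.80740693  0.61175777]
```

send_rows([
  {"dp":[0,0,40],"roll":0,"jaw":0},
  {"dp":[0,0,80],"roll":0,"jaw":0},
  {"dp":[0,0,110],"roll":0,"jaw":0},
  {"dp":[10,0,110],"roll":0,"jaw":0},
  {"dp":[20,0,110],"roll":0,"jaw":0},
])

```text
time_s: 10.92
tcp_pos: [0.4432, -0.1249, 0.0606]
eef_rot: [-179.9, -0.0, -80.6]
contact_force: [-0.2, 0.3, -0.0]
gripper_width: 0.0009
gripper_force: 0.0
```

send_rows([
  {"dp":[5,0,0],"roll":0,"jaw":0},
  {"dp":[10,0,0],"roll":0,"jaw":0},
  {"dp":[14,0,0],"roll":0,"jaw":0},
  {"dp":[17,0,0],"roll":0,"jaw":0},
  {"dp":[20,0,0],"roll":0,"jaw":0},
])

```text
time_s: 11.55
tcp_pos: [0.4457, -0.144, 0.0597]
eef_rot: [-180.0, 0.0, -80.6]
contact_force: [2.1, 4.1, 1.2]
gripper_width: 0.0006
gripper_force: 1.6
```

```bash
python3 -c "
from h import *
needle(); peg(); s=r.get_state()['tcp_pos'][:2]-O; print('stand xy',s@[.986,.165],s@[-.165,.986])"
```

```text
needle deg 16.37 peak 136.0 median 14.0
t 11.6 peg deg 99.5 R 0.1634 yaw -80.6 w 0.0005616999503512507 F [1.3 2.2 1.5] j6 3.0
stand xy -6.137036645450136e-05 0.16336226096265585
```

send_rows([
  {"dp":[1.5,0,0],"roll":0,"jaw":0},
  {"dp":[3,0,0],"roll":0,"jaw":0},
  {"dp":[4,0,0],"roll":0,"jaw":0},
  {"dp":[4,0,0],"roll":0,"jaw":0},
])

```text
time_s: 12.1
tcp_pos: [0.4461, -0.148, 0.0595]
eef_rot: [180.0, -0.0, -80.6]
contact_force: [0.4, 2.2, 0.5]
gripper_width: 0.001
gripper_force: 1.0
```

send_rows([
  {"dp":[1,0,0],"roll":0,"jaw":0},
  {"dp":[2,0,0],"roll":0,"jaw":0},
  {"dp":[2,0,0],"roll":0,"jaw":0},
])

```text
time_s: 12.48
tcp_pos: [0.4464, -0.15, 0.0595]
eef_rot: [180.0, 0.0, -80.6]
contact_force: [2.0, 2.1, 0.3]
gripper_width: 0.0003
gripper_force: 1.3
```

send_rows([
  {"dp":[1,0,0],"roll":0,"jaw":0},
  {"dp":[2,0,0],"roll":0,"jaw":0},
  {"dp":[2,0,0],"roll":0,"jaw":0},
])

```text
time_s: 12.85
tcp_pos: [0.4466, -0.1505, 0.0595]
eef_rot: [-180.0, 0.1, -80.6]
contact_force: [-1.8, 15.8, 5.0]
gripper_width: 0.0006
gripper_force: 7.5
```

send_rows([
  {"dp":[1,0,0],"roll":0,"jaw":0},
  {"dp":[2,0,0],"roll":0,"jaw":0},
  {"dp":[2,0,0],"roll":0,"jaw":0},
])

```text
time_s: 13.22
tcp_pos: [0.4467, -0.151, 0.0595]
eef_rot: [-180.0, 0.2, -80.6]
contact_force: [-4.9, 28.2, 9.7]
gripper_width: 0.0006
gripper_force: 14.2
```

The force has risen to 28 N, so the shoe is on the drum. Back off and rise.

send_rows([
  {"dp":[-5,0,0],"roll":0,"jaw":0},
  {"dp":[-20,0,0],"roll":0,"jaw":0},
  {"dp":[-45,0,0],"roll":0,"jaw":0},
  {"dp":[-45,0,-50],"roll":0,"jaw":0},
  {"dp":[-45,0,-110],"roll":0,"jaw":0},
])

```text
time_s: 13.85
tcp_pos: [0.4382, -0.1092, 0.1699]
eef_rot: [179.8, -0.0, -80.5]
contact_force: [1.7, 0.8, -0.0]
gripper_width: 0.0001
gripper_force: 0.0
```

Run:
```python
from h import *
s=needle(); peg()
cv2.imwrite("pics/a6.png",cv2.resize(s["image"][150:350,140:340],None,fx=2.9,fy=2.9,interpolation=2))
```

```text
needle deg 16.35 peak 142.0 median 20.0
t 13.9 peg deg 98.7 R 0.198 yaw -80.5 w 0.0005794938748482793 F [ 3.3 -0.5  9.7] j6 -2.0
```

View pics/a6.png

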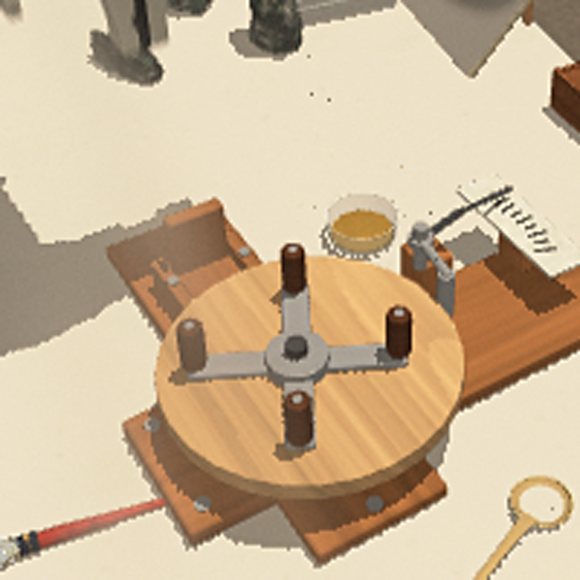

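The needle is unmoved at its high reading, and the tab's top edge now sits at about (193,207) in the crop; a quick projection will confirm the travel.

Run:
```python
from h import *
s=r.capture("side")
for y in (.173,.167,.151,.148,.145): print(y,proj(s,(O[0]-.165*y,O[1]+.986*y,.074)).round(1))
print(ray(s,(206.6,221.4),.074), (ray(s,(206.6,221.4),.074)[:2]-O)@[-.165,.986])
```

```text
0.173 [[199.6 212.9]]
0.167 [[200.9 214.5]]
0.151 [[204.3 218.9]]
0.148 [[205.  219.7]]
0.145 [[205.6 220.5]]
[ 0.44974178 -0.16583989  0.074     ] 0.14139437052034845
```

```bash
python3 -c "
from plant import r
print(r.close_job())"
```

```text
the job is handed in; nothing more can be done
None
```

I turned the disc to its high spot, with the needle at its highest reading of about 16.4°, pushed the brake onto the drum (force rose to 28 N), backed the arm clear, and handed the job in at about 14 s; no verdict came back.

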